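Run a fingertip along the snap studs of a packed foam box

ROBOT

A 6-joint arm with a two-finger parallel gripper is mounted at the origin on the work surface. World frame = base frame: x ahead of the robot, y to its left, z up, the work surface at z = 0. Lengths are in m, angles in rad, forces in N, time in s.
With the tool pointing down it reaches from about 0.375 to 0.925 m from the base axis. Payload 5.7 kg.
Tool frame: the origin (TCP) lies on the front face of the gripper's body, between the roots of the fingers; the fingertips stand 80 mm ahead of it and the grasp point (between the pads) lies 61 mm ahead of it; z points along the fingers, x is the direction in which the jaws open and shut, and the axes are right-handed (so a half turn about z gives the same grasp; the last joint's range is limited). The gripper opens to 88 mm and grips with 3 to 60 N. Pads are 20 mm wide; open, the fingers measure 115 mm over their backs; the gripper's body (75 mm by 178 mm) begins 61 mm behind the grasp point.
Start: joints at [-1.319, 0.359, 1.51, -0, 1.272, -0.115], TCP at [0.215, -0.56, 0.303] pointing down, gripper open.
Joint ranges: [-2.97, 2.97], [-1.01, 2.36], [0.21, 2.38], [-0.96, 4.11], [0.2, 2.71], [-2.98, 2.98]. Speed limits (rad/s): [2.39, 2.39, 3.14, 3.14, 3.14, 3.14].

INTERFACE

Orientations are given as a unit quaternion [w, x, y, z].
In Python, from workcell import r gives the robot as it stands.
- The arm moves only by the tool move_arm, never from a script. Its argument "rows" is a list of rows, each an object with "jaw": the finger opening in cm, from 0 to 8.78; "translation": the shift along the tool's x, y, z in cm, a list of three; "roll": the turn about the tool's z in rad. A call has 1 to 8 rows; each row shifts and turns the commanded pose from where the row before left it, along the tool's axes as they then stand; what a row does not reach is not made up. A row lasts 1/12 s, in which the tool goes at most 41.7 mm and 7.16 degrees, less where a joint would pass 70% of its speed; a pose out of reach is approached as far as the arm can. A call is refused whole if a number of a shift passes 4.17 or a number of a turn 0.125, either way. A call with a gripper value outside its range is refused whole. The fingers move at their own pace and stop on an object; "newtons" is the grip in N (left out, the last holds). Time passes only in rows, so rows that do not move let the fingers close. It gives the time, the measured TCP pose, the force and the opening at its end, in the units of the state.
- r.read_state(): the state, without advancing time (a new reading comes with each control period).
- r.read_camera(name): name is "scene" or "top" or "wrist"; returns a dict with "pixels" (480x640x3 uint8, blue, green, red), "intrinsics" (3x3 intrinsics, pixels), "world_to_cam" (4x4, takes a point from world to camera coordinates). Camera axes: x right, y down, z forward; pixel columns grow to the right and rows downward; lengths in m; the calibration is good to about 2 mm. A picture is of the moment at which its call begins. There is no depth.
- r.hand_in(): hands the job in, once; it reports no verdict.
Trained networks look in the newest picture that a camera, given by its name, has taken for a name from the list of things; names that differ only in an ending like _2 or _b are one class to them, and where a whole thing is asked for, a point or a joint stands for the part that bears it (a point fixed in the world has none). Each returns a list of dicts, best first, with "confidence" (0 to 1); they miss things now and then, are a little off and sometimes report something else, mostly with a low value. They report only what shows in the picture. A call takes as long as a camera call.
- r.find_in(label, camera): "extent" ([left, top, right, bottom] in pixels, round what is visible of it).
- r.cut_out(label, camera): "pixels" (480x640 bool, what is visible of it) and "extent" ([left, top, right, bottom] in pixels, round what is visible of it).
The state is a dict: "t": time; "joints": joint angles; "joint_velocities": joint speeds; "joint_torque": joint torques, N m; "ee_pos": TCP position; "eef_rot": TCP orientation; "ft_force": force on the tool from outside, world axes, zero at the start; "wrist_torque": the same for the moment, N m; "grip_width": finger opening in m.
Only numpy, scipy, OpenCV 4.12 (cv2) and the standard library are available. Lean on these libraries where they do the work, as an engineer would, in place of code of your own. Each camera call takes 0.05 s, during which the arm holds its last target.

TASK

The lid of the packed foam box still has to be snapped shut: run a fingertip along its L-shaped row of six snap studs in one pass, starting at the free end of the long run of four, round the corner to the free end of the short run, pushing each stud in turn fully home. Keep the finger on or just above the lid all the way, press gently so that the foam is not dented, and do not grasp, lift or shift the box or the other things on and around it. Finish with the hand clear.

Things in the scene. Friction and masses are not known exactly. Their poses are not given: they have to be found in the camera images.
- crate: packed white foam box, lid on, 204 x 264 x 110 mm (own x, y, z), about 5 kg, loose on the table; origin: centre of its underside. Flat lid top at z = 110 mm; foam dents above 40 N. Six grey snap studs, 60 mm apart, form an L on the lid: a long run of four (1 to 4) along the -x edge, 4 at the corner, then 5 and 6 along the -y edge. Tape roll and label block lie 40 mm or more from stud centres.
- stud1_top (a point): top centre of snap stud 1 (moves down with it), at x = -75, y = 90 mm in the crate's frame. The stud is a shallow grey dome 28 mm across with sloping flanks, standing 6.5 mm above the lid when up and 1.5 mm when fully home. It is the free end of the long run.
- stud2_top (a point): top centre of snap stud 2 (moves down with it), at x = -75, y = 30 mm in the crate's frame. The stud is a shallow grey dome 28 mm across with sloping flanks, standing 6.5 mm above the lid when up and 1.5 mm when fully home.
- stud3_top (a point): top centre of snap stud 3 (moves down with it), at x = -75, y = -30 mm in the crate's frame. The stud is a shallow grey dome 28 mm across with sloping flanks, standing 6.5 mm above the lid when up and 1.5 mm when fully home.
- stud4_top (a point): top centre of snap stud 4 (moves down with it), at x = -75, y = -90 mm in the crate's frame. The stud is a shallow grey dome 28 mm across with sloping flanks, standing 6.5 mm above the lid when up and 1.5 mm when fully home. It is the corner stud.
- stud5_top (a point): top centre of snap stud 5 (moves down with it), at x = -15, y = -90 mm in the crate's frame. The stud is a shallow grey dome 28 mm across with sloping flanks, standing 6.5 mm above the lid when up and 1.5 mm when fully home.
- stud6_top (a point): top centre of snap stud 6 (moves down with it), at x = 45, y = -90 mm in the crate's frame. The stud is a shallow grey dome 28 mm across with sloping flanks, standing 6.5 mm above the lid when up and 1.5 mm when fully home. It is the free end of the short run.
- stud1 (a joint): how far stud 1 is pushed down, m: 0 fully up, 0.005 fully home. It starts up (0 to 0.001), resists with about 3 N and stays where it is left.
- stud2 (a joint): how far stud 2 is pushed down, m: 0 fully up, 0.005 fully home. It starts up (0 to 0.001), resists with about 3 N and stays where it is left.
- stud3 (a joint): how far stud 3 is pushed down, m: 0 fully up, 0.005 fully home. It starts up (0 to 0.001), resists with about 3 N and stays where it is left.
- stud4 (a joint): how far stud 4 is pushed down, m: 0 fully up, 0.005 fully home. It starts up (0 to 0.001), resists with about 3 N and stays where it is left.
- stud5 (a joint): how far stud 5 is pushed down, m: 0 fully up, 0.005 fully home. It starts up (0 to 0.001), resists with about 3 N and stays where it is left.
- stud6 (a joint): how far stud 6 is pushed down, m: 0 fully up, 0.005 fully home. It starts up (0 to 0.001), resists with about 3 N and stays where it is left.
- tape: roll of packing tape lying flat on the lid, 90 mm across, 48 mm high; origin at the centre of its underside. Bystander.
- labels: small block of blank paper labels on the lid, 50 x 45 x 18 mm; origin at the centre of its underside. Bystander.
- scissors: scissors with red handles lying flat on the table, about 175 mm long, 10 mm thick; origin near the pivot. Bystander.
- spray: white plastic bottle standing on the table, 66 mm across, 150 mm high; origin at the centre of its underside. Bystander.
- tub: small steel bowl on the table, 90 mm across, 60 mm high; origin at the centre of its underside. Bystander.
- scraper: spatula-like scraper lying on the table, 280 mm long, handle towards its -x; origin at its underside. Bystander.
- pack: small closed white pack on the table, 90 x 130 x 60 mm; origin at the centre of its underside. Bystander.

How it is judged:
On the way, in this order (a step that is already met when the one before it is completed fails the run):
1. stud 1 is pushed home (at least 4 of its 5 mm) (value of joint stud1 above 0.004 m), for 0.05 s.
2. stud 2 is pushed home (at least 4 of its 5 mm) (value of joint stud2 above 0.004 m), for 0.05 s.
3. stud 3 is pushed home (at least 4 of its 5 mm) (value of joint stud3 above 0.004 m), for 0.05 s.
4. stud 4 is pushed home (at least 4 of its 5 mm) (value of joint stud4 above 0.004 m), for 0.05 s.
5. stud 5 is pushed home (at least 4 of its 5 mm) (value of joint stud5 above 0.004 m), for 0.05 s.
6. stud 6 is pushed home (at least 4 of its 5 mm) (value of joint stud6 above 0.004 m), for 0.05 s.
At the end, for the whole second after the job is handed in: All six studs are down at least 4 of their 5 mm, pressed in order from 1 to 6; the box stands flat within 20 mm of where it was, and every other thing within 25 mm of where it was (value of joint each of stud1, stud2, stud3, stud4, stud5, stud6 above 0.004 m and distance of crate from where it was at the start of the episode below 0.02 m and angle between crate's own z axis and vertical below 0.05 rad and linear speed of crate below 0.01 m/s and distance of each of tape, labels, scissors, spray, tub, scraper, pack from where it was at the start of the episode below 0.025 m); the robot touches nothing.
It fails at once if the finger is lifted away from the lid in mid-row (grasp point more than 80 mm above the lid after stud 1 is home and before stud 6 is) (value of joint stud1 above 0.004 m and value of joint stud6 below 0.004 m and z of the grasp point in the frame of crate above 0.19 m).
It fails at once if the box or a stud is pressed with more than 40 N (contact force between the fingers and crate above 40 N).
It fails at once if the box is lifted, tipped or shifted by more than 20 mm (distance of crate from where it was at the start of the episode above 0.02 m or angle between crate's own z axis and vertical above 0.1 rad).
It fails at once if another thing is lifted or shifted by more than 25 mm (distance of any of tape, labels, scissors, spray, tub, scraper, pack from where it was at the start of the episode above 0.025 m).
It also fails if it takes over 48 s, if anything falls off the work surface, if the arm or the gripper's body presses on something with over 40 N, if the wrist force passes 120 N, or if a joint passes its speed limit or range.

## Working session

There is one attempt and no reset: what is moved stays moved. The work goes in short steps, Python scripts to look and compute and a tool call to move; the robot and the scene stay as the last step left them, time stands still between calls to the robot, and variables do not carry over. Pictures are saved under pics/ and viewed, and the job is handed in when it is done.

Besides the shell and the picture viewer there is one more tool, called as a command line: name --argument value ..., lists and objects as JSON in quotes. move_arm: Moves the arm, as the interface text tells. Its arguments: {"type":"object","properties":{"rows":{"type":"array"},"newtons":{"type":"number"}},"required":["rows"]}

```bash
mkdir -p pics; ls; python3 - <<'E'
from workcell import r
import cv2,numpy as np
s=r.read_state()
for k in s: print(k,np.round(s[k],4))
for c in ["scene","top"]:
    d=r.read_camera(c); cv2.imwrite(f"pics/{c}0.png",d["pixels"]); print(c,np.round(d["intrinsics"],1).tolist(),np.round(d["world_to_cam"],3).tolist())
    np.savez(f"{c}0.npz",**d)
    for l in ["crate","stud1","stud1_top","tape","labels"]:
        for f in r.find_in(l,c): print(c,l,np.round(f["extent"],1),round(f["confidence"],2))
E
```

```text
pics
t 0.0
joints [-1.3191  0.3595  1.5114  0.      1.2725 -0.1151]
joint_velocities [ 0.0001 -0.001   0.0001 -0.0006 -0.0002 -0.001 ]
joint_torque [ 1.20000e-03 -5.15369e+01 -2.70723e+01  6.73000e-02  3.51000e-02
 -2.00000e-04]
ee_pos [ 0.215  -0.5596  0.3018]
eef_rot [-6.000e-04  8.242e-01 -5.663e-01 -7.000e-04]
ft_force [-0.082   0.5218  0.2409]
wrist_torque [ 0.0089 -0.0288  0.0314]
grip_width 0.0878
scene [[465.9, 0.0, 319.6], [0.0, 465.9, 245.9], [0.0, 0.0, 1.0]] [[0.872, 0.489, 0.011, -0.466], [0.428, -0.752, -0.501, -0.221], [-0.237, 0.441, -0.865, 1.516], [0.0, 0.0, 0.0, 1.0]]
scene crate [263.5 209.2 383.5 318.9] 0.86
scene stud1 [294.2 277.2 304.7 289.1] 0.6
scene stud1 [295.4 234.7 299.4 240.7] 0.46
scene stud1 [274.1 245.9 281.6 250.6] 0.46
scene stud1 [331.8 215.  340.1 226.3] 0.39
scene stud1_top [331.1 212.9 341.  224.9] 0.53
scene tape [337.  233.9 371.9 273.5] 0.84
scene tape [407.7 168.6 436.4 208.8] 0.65
scene labels [313.7 256.6 337.2 278.3] 0.57
top [[445.3, 0.0, 321.6], [0.0, 445.3, 238.6], [0.0, 0.0, 1.0]] [[-0.014, -1.0, 0.002, -0.044], [-0.998, 0.013, -0.061, 0.575], [0.061, -0.003, -0.998, 0.986], [0.0, 0.0, 0.0, 1.0]]
top crate [252.  162.3 407.1 309.1] 0.76
top stud1 [350.2 282.  356.2 293.4] 0.7
top stud1 [266.2 241.4 276.6 251.1] 0.64
top stud1 [294.8 252.1 303.  264.3] 0.61
top stud1 [320.7 266.7 333.9 283.8] 0.58
top stud1 [355.2 253.3 372.4 266.1] 0.52
top stud1 [374.2 229.8 388.  238.2] 0.41
top stud1 [ 85.5 238.9 164.3 278.8] 0.18
top stud1_top [266.3 239.8 283.7 251.2] 0.46
top stud1_top [288.4 172.9 331.5 215.4] 0.31
top tape [285.8 172.7 334.3 216.8] 0.98
top labels [332.9 202.  363.5 232. ] 0.66
```

View pics/top0.png

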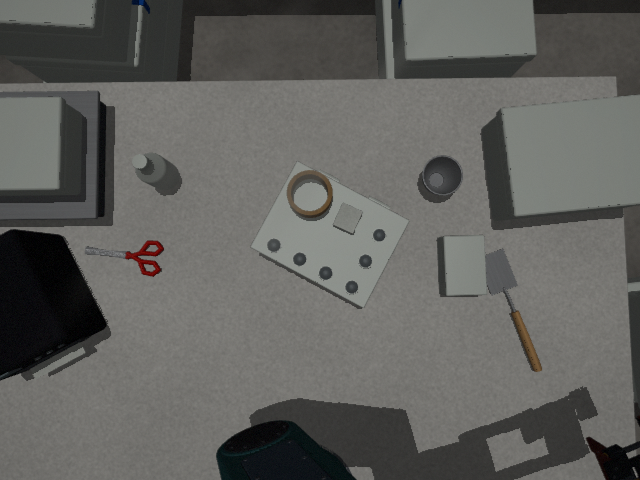

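View pics/scene0.png

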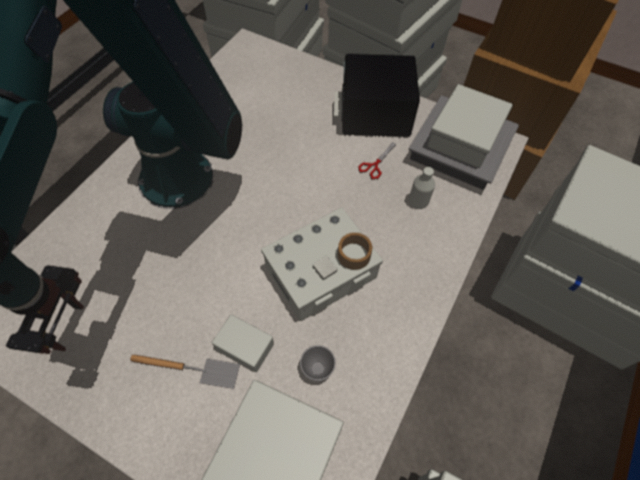

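```bash
python3 - <<'E'
import cv2,numpy as np
d=np.load("top0.npz");i=d["pixels"][150:320,240:420]; cv2.imwrite("pics/topcrop.png",cv2.resize(i,None,fx=4,fy=3.5,interpolation=cv2.INTER_CUBIC) if 0 else cv2.resize(i,(540,510),interpolation=cv2.INTER_CUBIC))
E
```

```text
(no output)
```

View pics/topcrop.png

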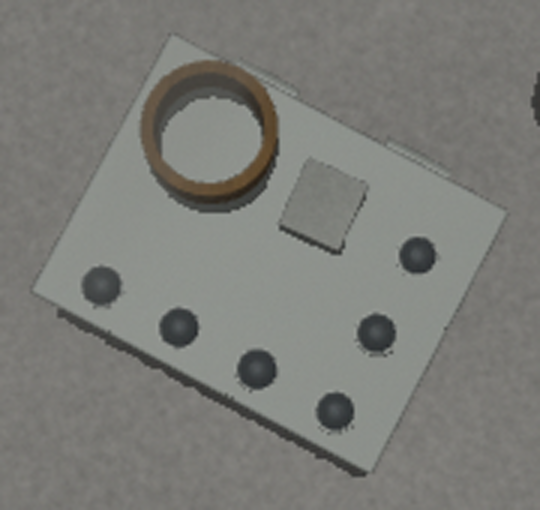

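The top view shows stud 1 at about (274,245), the corner stud 4 at (352,287) and stud 6 at (379,235). The tape is at (310,194) and the label block at (348,218). Next I'll fit the box pose to the stud blobs.

```bash
cat > h.py <<'E'
import cv2,numpy as np
from scipy.optimize import least_squares
S=np.array([[-75,90],[-75,30],[-75,-30],[-75,-90],[-15,-90],[45,-90]])/1000.
def proj(d,P):
    T=d["world_to_cam"];c=P@T[:3,:3].T+T[:3,3];K=d["intrinsics"]
    return (c@K.T)[:,:2]/c[:,2:]
def pts(p,z):
    c,s=np.cos(p[2]),np.sin(p[2])
    return np.c_[S@np.array([[c,s],[-s,c]])+p[:2],np.full(6,z)]
def fit(obs,z=0.1145):
    f=lambda p:np.concatenate([(proj(d,pts(p,z))-o).ravel() for d,o in obs])
    best=min((least_squares(f,[0.55,-0.05,a]) for a in np.arange(-3,3,.7)),key=lambda q:q.cost)
    return best.x,best.fun
E
python3 - <<'E'
from h import *
np.set_printoptions(suppress=True,precision=4)
obs=[];D={c:np.load(c+"0.npz") for c in("top","scene")}
D={c:{k:v[k] for k in v} for c,v in D.items()}
seed={"top":[(274,245),(300,259),(326,273),(352,287),(365,261),(379,235)],"scene":[(335,220),(317,229),(298,239),(279,248),(290,266),(301,283)]}
for c,d in D.items():
    g=cv2.cvtColor(d["pixels"],cv2.COLOR_BGR2GRAY).astype(float);o=[]
    for u,v in seed[c]:
        w=g[v-9:v+10,u-9:u+10]; bg=np.percentile(w,75); m=(np.clip(bg-15-w,0,None))
        m[np.hypot(*np.mgrid[-9:10,-9:10])>8]=0
        y,x=np.mgrid[-9:10,-9:10]; o.append([u+(m*x).sum()/m.sum(),v+(m*y).sum()/m.sum()])
    o=np.array(o);print(c,o.round(1).tolist());obs.append((d,o))
    p,f=fit([(d,o)]);print(p,f.round(2))
p,f=fit(obs);print(p,f.round(2));P=pts(p,.1165);print(P)
E
```

```text
top [[273.5, 245.1], [299.4, 258.9], [325.3, 272.8], [351.4, 286.9], [365.1, 261.0], [378.8, 234.8]]
[ 0.5789 -0.0684 -0.5056] [-0.28 -0.11 -0.13  0.05 -0.01  0.12  0.04  0.1   0.18 -0.15  0.21 -0.02]
scene [[334.2, 219.3], [315.9, 228.6], [297.5, 238.4], [278.2, 248.2], [289.5, 265.1], [300.9, 282.5]]
[ 0.5774 -0.0699 -0.5031] [ 0.13 -0.18  0.13  0.04 -0.15 -0.08 -0.05  0.06 -0.12 -0.01  0.07  0.13]
[ 0.5783 -0.0689 -0.5049] [-0.01  0.2   0.15  0.35  0.28  0.39  0.34  0.36  0.46  0.1   0.48  0.22
  0.67 -0.28  0.66 -0.08  0.37 -0.24  0.46 -0.13  0.36 -0.19  0.52 -0.04]
[[ 0.5562  0.0462  0.1165]
 [ 0.5272 -0.0064  0.1165]
 [ 0.4982 -0.0589  0.1165]
 [ 0.4691 -0.1114  0.1165]
 [ 0.5217 -0.1404  0.1165]
 [ 0.5742 -0.1694  0.1165]]
```

move_arm --rows '[{"jaw":0,"translation":[-2.4,-2.9,0],"roll":0},{"jaw":0,"translation":[-2.4,-2.9,0],"roll":0},{"jaw":0,"translation":[-2.4,-2.9,0],"roll":0},{"jaw":0,"translation":[-2.4,-2.9,0],"roll":0},{"jaw":0,"translation":[-2.4,-2.9,0],"roll":0},{"jaw":0,"translation":[-2.4,-2.9,0],"roll":0},{"jaw":0,"translation":[-2.4,-2.9,0],"roll":0},{"jaw":0,"translation":[-2.4,-2.9,0],"roll":0}]' --newtons 10

```text
t: 1.27
ee_pos: [0.3634, -0.296, 0.3029]
eef_rot: [-0.0, 0.824, -0.566, 0.0]
ft_force: [-0.1, -0.2, -0.3]
grip_width: 0.038
```

move_arm --rows '[{"jaw":0,"translation":[-2.5,-3.0,0.5],"roll":0},{"jaw":0,"translation":[-2.5,-3.0,0.5],"roll":0},{"jaw":0,"translation":[-2.5,-3.0,0.5],"roll":0},{"jaw":0,"translation":[-2.5,-3.0,0.5],"roll":0},{"jaw":0,"translation":[-2.5,-3.0,0.5],"roll":0},{"jaw":0,"translation":[-2.5,-3.0,0.5],"roll":0},{"jaw":0,"translation":[-2.5,-3.0,0.5],"roll":0},{"jaw":0,"translation":[-2.5,-3.0,0.5],"roll":0}]'

```text
t: 1.93
ee_pos: [0.5159, -0.0229, 0.2627]
eef_rot: [-0.0, 0.824, -0.566, 0.0]
ft_force: [0.8, -0.1, 1.0]
grip_width: 0.0005
```

move_arm --rows '[{"jaw":0,"translation":[-2.5,-3.0,1],"roll":0},{"jaw":0,"translation":[-2.5,-3.0,1],"roll":0},{"jaw":0,"translation":[0,0,1],"roll":0},{"jaw":0,"translation":[0,0,0],"roll":0},{"jaw":0,"translation":[0,0,0],"roll":0}]'

```text
t: 2.35
ee_pos: [0.5525, 0.0432, 0.2321]
eef_rot: [0.001, 0.824, -0.566, -0.001]
ft_force: [0.0, -0.1, 0.1]
grip_width: 0.0005
```

```bash
python3 - <<'E'
from workcell import r
import cv2,numpy as np
s=r.read_state()
for k in s: print(k,np.round(s[k],4))
for c in ["wrist","scene"]:
    d=r.read_camera(c); im=d["pixels"]
    np.savez(f"{c}1.npz",**d)
    if c=="scene": im=cv2.resize(im[190:340,220:420],(800,600),interpolation=cv2.INTER_CUBIC)
    cv2.imwrite(f"pics/{c}1.png",im)
E
```

```text
t 2.35
joints [-4.6300e-02  3.6940e-01  1.6911e+00 -5.0000e-04  1.0833e+00  1.1569e+00]
joint_velocities [-0.0296 -0.023  -0.0018 -0.001   0.0022  0.0002]
joint_torque [ 1.18780e+00 -4.75826e+01 -2.35796e+01  1.40500e-01 -1.73800e-01
  1.87000e-02]
ee_pos [0.5525 0.0432 0.2321]
eef_rot [ 8.000e-04  8.245e-01 -5.659e-01 -8.000e-04]
ft_force [ 0.0307 -0.1298  0.0904]
wrist_torque [ 0.0095 -0.0072  0.0059]
grip_width 0.0005
```

View pics/wrist1.png

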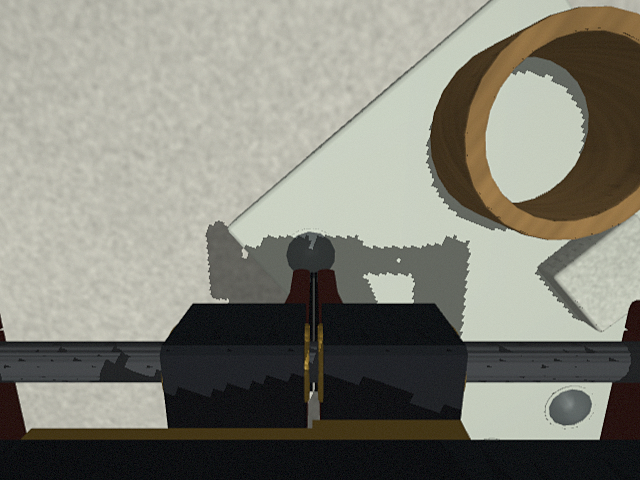

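View pics/scene1.png

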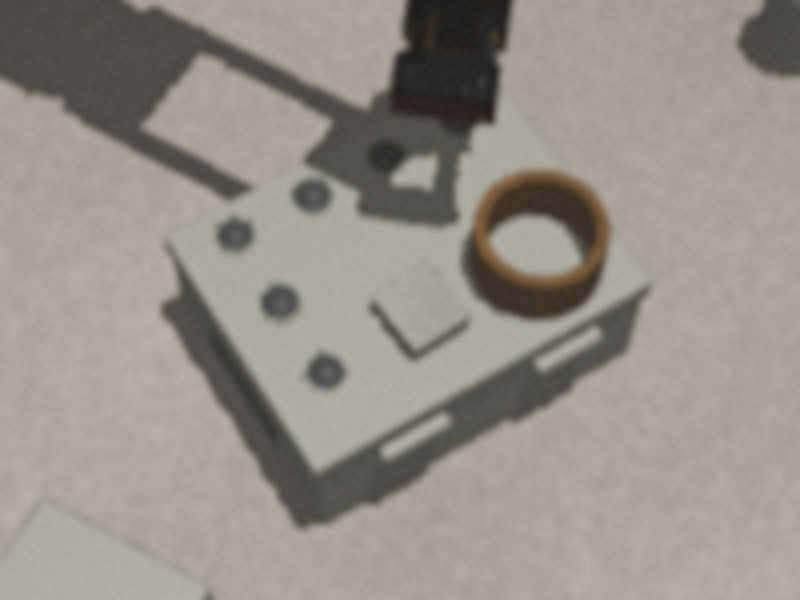

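The wrist picture shows stud 1 at (311,254), just beyond the closed fingertips at (314,272). The scene view shows the other studs in the clear. I'll check the fit against the wrist camera.

```bash
python3 - <<'E'
from h import *
d=dict(np.load("wrist1.npz"))
p=np.array([0.5783,-0.0689,-0.5049])
print(proj(d,pts(p,.1165)).round(1)); print(proj(d,pts(p,.110)).round(1))
print("tip",proj(d,np.array([[.5525,.0432,.1521]])))
R=lambda v:np.array([[.359,-.933],[-.933,-.359]])@v
print(R(np.array([.5562-.5525,.0462-.0432])),[R(b) for b in np.diff(pts(p,0)[:,:2],axis=0)])
im=d["pixels"][200:320,230:390];cv2.imwrite("pics/w1c.png",cv2.resize(im,(800,600),interpolation=cv2.INTER_CUBIC))
E
```

```text
[[310.4 258.4]
 [377.6 334.5]
 [438.  403. ]
 [492.7 464.9]
 [575.4 413.3]
 [665.3 357.2]]
[[310.5 254.9]
 [375.8 329. ]
 [434.7 395.9]
 [488.2 456.6]
 [568.5 406.1]
 [655.7 351.2]]
tip [[312.94515771 291.63542923]]
[-0.0014707 -0.0045291] [array([0.03857565, 0.04593094]), array([0.03857565, 0.04593094]), array([0.03857565, 0.04593094]), array([ 0.04593094, -0.03857565]), array([ 0.04593094, -0.03857565])]
```

View pics/w1c.png

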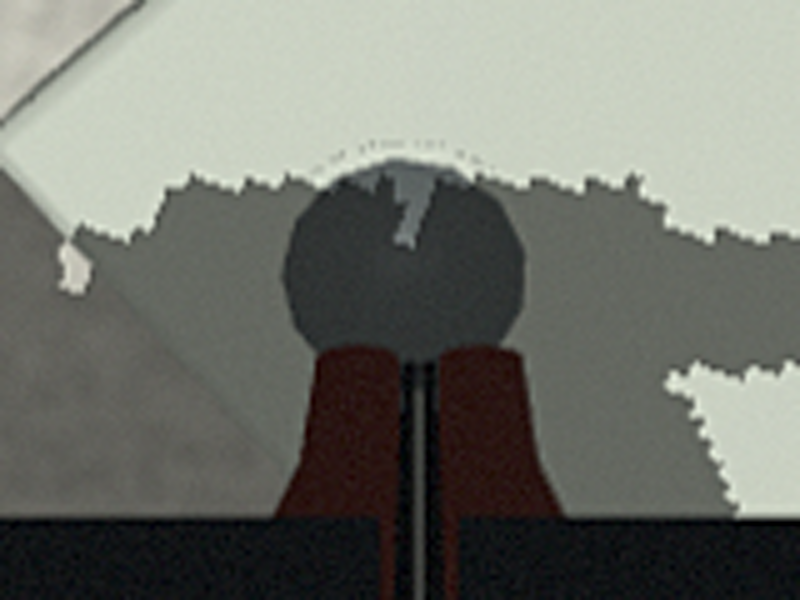

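move_arm --rows '[{"jaw":0,"translation":[-0.15,-0.45,1.5],"roll":0},{"jaw":0,"translation":[0,0,1.5],"roll":0},{"jaw":0,"translation":[0,0,0.3],"roll":0},{"jaw":0,"translation":[0,0,0.2],"roll":0},{"jaw":0,"translation":[0,0,0.2],"roll":0},{"jaw":0,"translation":[0,0,0],"roll":0}]'

```text
t: 2.95
ee_pos: [0.557, 0.0456, 0.1963]
eef_rot: [-0.0, 0.824, -0.567, 0.0]
ft_force: [-0.7, -0.8, 0.4]
grip_width: 0.0005
```

move_arm --rows '[{"jaw":0,"translation":[0,0,0.1],"roll":0},{"jaw":0,"translation":[0,0,0.1],"roll":0},{"jaw":0,"translation":[0,0,0.1],"roll":0},{"jaw":0,"translation":[0,0,0],"roll":0}]'

```text
t: 3.28
ee_pos: [0.5573, 0.0461, 0.193]
eef_rot: [-0.0, 0.824, -0.566, 0.001]
ft_force: [0.3, -2.5, 3.0]
grip_width: 0.0007
```

move_arm --rows '[{"jaw":0,"translation":[0,0,0.05],"roll":0},{"jaw":0,"translation":[0,0,0.05],"roll":0},{"jaw":0,"translation":[0,0,0],"roll":0}]'

```text
t: 3.53
ee_pos: [0.5573, 0.0462, 0.1918]
eef_rot: [-0.0, 0.824, -0.566, 0.0]
ft_force: [0.3, -2.5, 2.8]
grip_width: 0.0003
```

move_arm --rows '[{"jaw":0,"translation":[0,0,0.05],"roll":0},{"jaw":0,"translation":[0,0,0.03],"roll":0},{"jaw":0,"translation":[0,0,0],"roll":0}]'

```text
t: 3.78
ee_pos: [0.5573, 0.0463, 0.1916]
eef_rot: [-0.0, 0.824, -0.566, 0.0]
ft_force: [-1.6, -3.3, 8.9]
grip_width: 0.0008
```

move_arm --rows '[{"jaw":0,"translation":[0,0,-0.8],"roll":0},{"jaw":0,"translation":[0,0,-0.7],"roll":0},{"jaw":0,"translation":[0.9,1.2,0],"roll":0},{"jaw":0,"translation":[1.2,1.4,0],"roll":0},{"jaw":0,"translation":[1.2,1.4,0],"roll":0},{"jaw":0,"translation":[0.52,0.7,0.3],"roll":0},{"jaw":0,"translation":[0,0,0.5],"roll":0},{"jaw":0,"translation":[0,0,0],"roll":0}]'

```text
t: 4.45
ee_pos: [0.5259, -0.0065, 0.1969]
eef_rot: [0.0, 0.824, -0.567, -0.001]
ft_force: [0.1, 0.6, -0.2]
grip_width: 0.0004
```

move_arm --rows '[{"jaw":0,"translation":[0,0,0.2],"roll":0},{"jaw":0,"translation":[0,0,0.1],"roll":0},{"jaw":0,"translation":[0,0,0.1],"roll":0},{"jaw":0,"translation":[0,0,0.1],"roll":0},{"jaw":0,"translation":[0,0,0.1],"roll":0},{"jaw":0,"translation":[0,0,0],"roll":0}]'

```text
t: 4.95
ee_pos: [0.5268, -0.0059, 0.1918]
eef_rot: [-0.0, 0.824, -0.566, -0.0]
ft_force: [-1.7, -1.0, 2.7]
grip_width: 0.0008
```

move_arm --rows '[{"jaw":0,"translation":[0,0,0.05],"roll":0},{"jaw":0,"translation":[0,0,0.05],"roll":0},{"jaw":0,"translation":[0,0,0],"roll":0}]'

```text
t: 5.2
ee_pos: [0.5269, -0.006, 0.1916]
eef_rot: [-0.0, 0.824, -0.566, 0.0]
ft_force: [-3.5, 0.0, 9.6]
grip_width: 0.0003
```

```bash
python3 - <<'E'
from workcell import r
import cv2,numpy as np
s=r.read_state();print(s["ee_pos"],s["ft_force"])
d=r.read_camera("scene");cv2.imwrite("pics/scene2.png",cv2.resize(d["pixels"][190:340,220:420],(800,600),interpolation=cv2.INTER_CUBIC))
E
```

```text
[ 0.52685185 -0.00596677  0.19159936] [-3.54832897  0.01196245  9.64437017]
```

View pics/scene2.png

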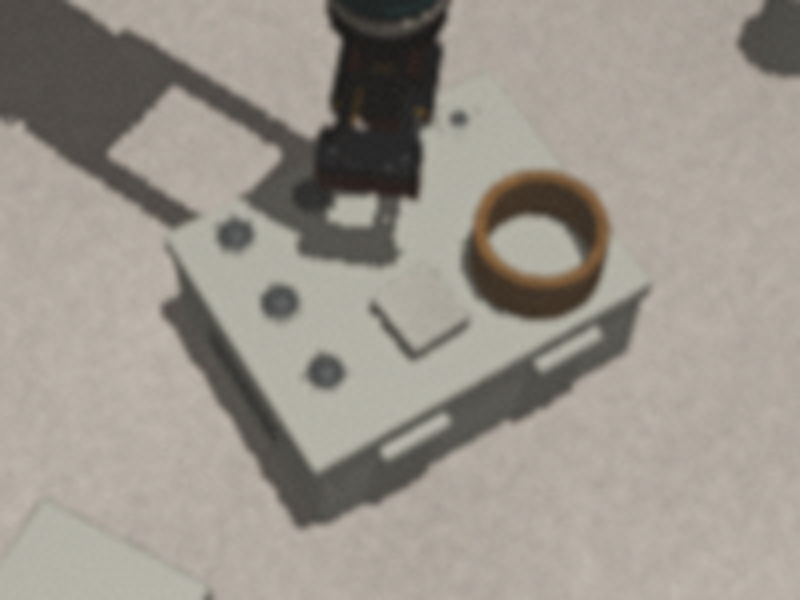

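Stud 1 now shows only as a small flush dot at (458,118) in the crop, so it is home. The box hasn't moved. On to stud 3.

move_arm --rows '[{"jaw":0,"translation":[0,0,-0.8],"roll":0},{"jaw":0,"translation":[0,0,-0.7],"roll":0},{"jaw":0,"translation":[0.9,1.2,0],"roll":0},{"jaw":0,"translation":[1.2,1.4,0],"roll":0},{"jaw":0,"translation":[1.2,1.4,0],"roll":0},{"jaw":0,"translation":[0.56,0.6,0.3],"roll":0},{"jaw":0,"translation":[0,0,0.5],"roll":0},{"jaw":0,"translation":[0,0,0],"roll":0}]'

```text
t: 5.92
ee_pos: [0.4976, -0.0586, 0.1972]
eef_rot: [-0.0, 0.824, -0.567, -0.0]
ft_force: [-1.0, -0.2, 1.0]
grip_width: 0.0004
```

move_arm --rows '[{"jaw":0,"translation":[0,0,0.2],"roll":0},{"jaw":0,"translation":[0,0,0.1],"roll":0},{"jaw":0,"translation":[0,0,0.1],"roll":0},{"jaw":0,"translation":[0,0,0.1],"roll":0},{"jaw":0,"translation":[0,0,0.1],"roll":0},{"jaw":0,"translation":[0,0,0.05],"roll":0},{"jaw":0,"translation":[0,0,0.05],"roll":0},{"jaw":0,"translation":[0,0,0],"roll":0}]'

```text
t: 6.58
ee_pos: [0.498, -0.0584, 0.1916]
eef_rot: [-0.0, 0.824, -0.566, 0.0]
ft_force: [-2.6, 0.7, 9.7]
grip_width: 0.0006
```

Stud 3 is home, by the same height and force as the first two. On to stud 4.

move_arm --rows '[{"jaw":0,"translation":[0,0,-0.8],"roll":0},{"jaw":0,"translation":[0,0,-0.7],"roll":0},{"jaw":0,"translation":[0.9,1.2,0],"roll":0},{"jaw":0,"translation":[1.2,1.4,0],"roll":0},{"jaw":0,"translation":[1.2,1.4,0],"roll":0},{"jaw":0,"translation":[0.58,0.6,0.3],"roll":0},{"jaw":0,"translation":[0,0,0.5],"roll":0},{"jaw":0,"translation":[0,0,0],"roll":0}]'

```text
t: 7.25
ee_pos: [0.4684, -0.1113, 0.1972]
eef_rot: [-0.0, 0.824, -0.567, -0.001]
ft_force: [0.4, 0.4, -0.1]
grip_width: 0.0005
```

move_arm --rows '[{"jaw":0,"translation":[0,0,0.2],"roll":0},{"jaw":0,"translation":[0,0,0.1],"roll":0},{"jaw":0,"translation":[0,0,0.1],"roll":0},{"jaw":0,"translation":[0,0,0.1],"roll":0},{"jaw":0,"translation":[0,0,0.1],"roll":0},{"jaw":0,"translation":[0,0,0.05],"roll":0},{"jaw":0,"translation":[0,0,0.05],"roll":0},{"jaw":0,"translation":[0,0,0],"roll":0}]'

```text
t: 7.92
ee_pos: [0.4689, -0.1111, 0.1916]
eef_rot: [-0.0, 0.824, -0.566, 0.0]
ft_force: [-1.7, 1.3, 10.6]
grip_width: 0.0004
```

Stud 4 is home too. Next is stud 5, a shift of (+4.59, -3.86) cm in tool x and y.

move_arm --rows '[{"jaw":0,"translation":[0,0,-0.8],"roll":0},{"jaw":0,"translation":[0,0,-0.7],"roll":0},{"jaw":0,"translation":[1.2,-0.9,0],"roll":0},{"jaw":0,"translation":[1.4,-1.2,0],"roll":0},{"jaw":0,"translation":[1.4,-1.2,0],"roll":0},{"jaw":0,"translation":[0.6,-0.56,0.3],"roll":0},{"jaw":0,"translation":[0,0,0.5],"roll":0},{"jaw":0,"translation":[0,0,0],"roll":0}]'

```text
t: 8.58
ee_pos: [0.5202, -0.1401, 0.1967]
eef_rot: [0.0, 0.824, -0.566, -0.001]
ft_force: [0.0, -0.1, -0.2]
grip_width: 0.0003
```

move_arm --rows '[{"jaw":0,"translation":[0,0,0.2],"roll":0},{"jaw":0,"translation":[0,0,0.1],"roll":0},{"jaw":0,"translation":[0,0,0.1],"roll":0},{"jaw":0,"translation":[0,0,0.1],"roll":0},{"jaw":0,"translation":[0,0,0.1],"roll":0},{"jaw":0,"translation":[0,0,0.05],"roll":0},{"jaw":0,"translation":[0,0,0.05],"roll":0},{"jaw":0,"translation":[0,0,0],"roll":0}]'

```text
t: 9.25
ee_pos: [0.5204, -0.1401, 0.1915]
eef_rot: [0.0, 0.824, -0.566, -0.001]
ft_force: [-4.9, 2.0, 10.7]
grip_width: 0.0003
```

move_arm --rows '[{"jaw":0,"translation":[0,0,-0.8],"roll":0},{"jaw":0,"translation":[0,0,-0.7],"roll":0},{"jaw":0,"translation":[1.2,-0.9,0],"roll":0},{"jaw":0,"translation":[1.4,-1.2,0],"roll":0},{"jaw":0,"translation":[1.4,-1.2,0],"roll":0},{"jaw":0,"translation":[0.6,-0.65,0.3],"roll":0},{"jaw":0,"translation":[0,0,0.5],"roll":0},{"jaw":0,"translation":[0,0,0],"roll":0}]'

```text
t: 9.92
ee_pos: [0.5738, -0.1689, 0.1967]
eef_rot: [0.0, 0.824, -0.566, -0.001]
ft_force: [0.0, 1.0, -0.3]
grip_width: 0.0007
```

move_arm --rows '[{"jaw":0,"translation":[0,0,0.2],"roll":0},{"jaw":0,"translation":[0,0,0.1],"roll":0},{"jaw":0,"translation":[0,0,0.1],"roll":0},{"jaw":0,"translation":[0,0,0.1],"roll":0},{"jaw":0,"translation":[0,0,0.1],"roll":0},{"jaw":0,"translation":[0,0,0.05],"roll":0},{"jaw":0,"translation":[0,0,0.05],"roll":0},{"jaw":0,"translation":[0,0,0],"roll":0}]'

```text
t: 10.58
ee_pos: [0.5739, -0.1689, 0.1916]
eef_rot: [0.0, 0.824, -0.566, -0.001]
ft_force: [-5.3, 3.2, 11.2]
grip_width: 0.0002
```

```bash
python3 - <<'E'
from workcell import r
import cv2,numpy as np
d=r.read_camera("scene");cv2.imwrite("pics/scene3.png",cv2.resize(d["pixels"][190:340,220:420],(800,600),interpolation=cv2.INTER_CUBIC))
E
```

```text
(no output)
```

View pics/scene3.png

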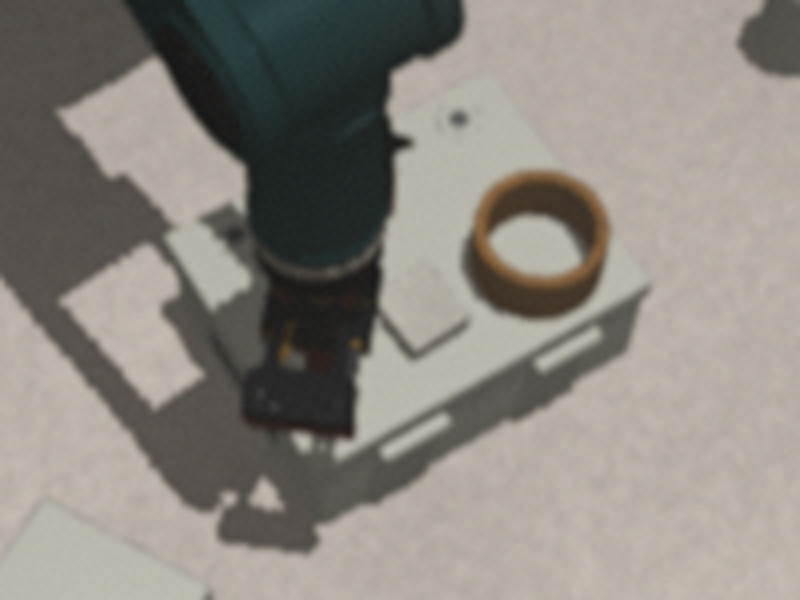

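Stud 6 is pressed and the box is still in place, but the arm hides most of the studs. I'll lift straight up and look again.

move_arm --rows '[{"jaw":0,"translation":[0,0,-1],"roll":0},{"jaw":0,"translation":[0,0,-2.5],"roll":0},{"jaw":0,"translation":[0,0,-3],"roll":0},{"jaw":0,"translation":[0,0,-3],"roll":0},{"jaw":0,"translation":[2.5,0,-1],"roll":0},{"jaw":0,"translation":[3.0,1,0],"roll":0},{"jaw":0,"translation":[3.0,1,0],"roll":0},{"jaw":0,"translation":[3.0,1,0],"roll":0}]'

```text
t: 11.3
ee_pos: [0.5884, -0.2887, 0.297]
eef_rot: [-0.0, 0.824, -0.566, 0.001]
ft_force: [0.3, 0.6, -0.1]
grip_width: 0.0006
```

move_arm --rows '[{"jaw":0,"translation":[3,2,0],"roll":0},{"jaw":0,"translation":[3.0,2,0],"roll":0},{"jaw":0,"translation":[3.0,2,0],"roll":0},{"jaw":0,"translation":[3.0,2,0],"roll":0},{"jaw":0,"translation":[3,2,0],"roll":0},{"jaw":0,"translation":[3,2,0],"roll":0},{"jaw":0,"translation":[0,0,0],"roll":0},{"jaw":0,"translation":[0,0,0],"roll":0}]'

```text
t: 11.97
ee_pos: [0.5395, -0.5007, 0.2956]
eef_rot: [0.0, 0.823, -0.568, 0.0]
ft_force: [1.0, -0.0, -0.2]
grip_width: 0.001
```

```bash
python3 - <<'E'
from workcell import r
import cv2,numpy as np
s=r.read_state();print(s["t"],s["ee_pos"],s["ft_force"])
for c in ("scene","top"):
    d=r.read_camera(c);np.savez(c+"4.npz",**d);i=d["pixels"]
    o=np.load(c+"0.npz")["pixels"]
    i=i[190:340,220:420] if c=="scene" else i[150:320,240:420]
    o=o[190:340,220:420] if c=="scene" else o[150:320,240:420]
    cv2.imwrite(f"pics/{c}4.png",cv2.resize(np.hstack([o,i]),None,fx=2,fy=2,interpolation=cv2.INTER_CUBIC))
E
```

```text
11.9667 [ 0.53953677 -0.50074278  0.29564007] [ 1.03495376 -0.04562126 -0.15544592]
```

View pics/scene4.png

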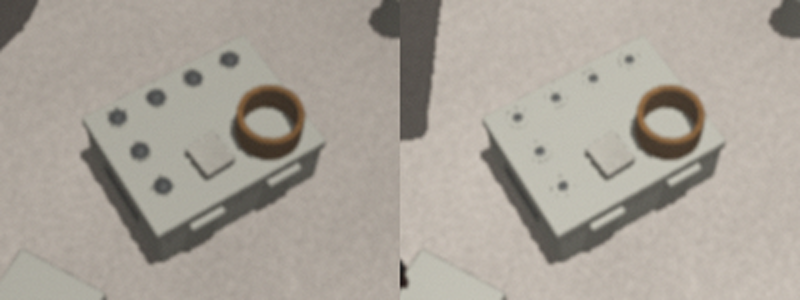

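View pics/top4.png

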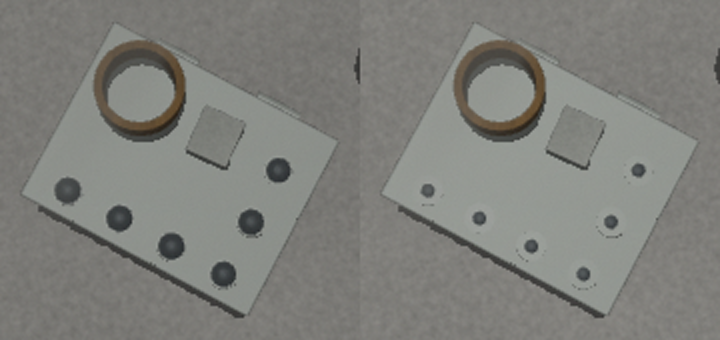

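In both before/after pictures all six studs are now small flush dots, equally small. The box, tape and labels show no movement, and the hand is clear at about z = 0.30. I'm handing in.

```bash
python3 -c "
from workcell import r
print(r.hand_in())"
```

```text
the job is handed in; nothing more can be done
None
```

I pressed all six studs home in order from 1 to 6 with the closed fingertips. Between studs I raised the tips only about 15 mm above the lid, then moved the hand clear and handed the job in at about 12 s. The hand-in gives no verdict.

- **Presses:** on every stud the fingertips stopped at about 111.5 mm, the fully-home height. The vertical force at the end of each press was 9 to 11 N, well under the 40 N limit.
- **Last pictures:** both fixed cameras show the six studs equally flush, with no visible movement of the box, tape or labels. I did not look at or measure the scissors, spray, tub, scraper and pack after the presses; the wrist force gave no sign of contact with anything else.
- **Final hand position:** the hand was about 0.30 m above the table and off to the side. The wrist force read at most about 1 N.
- **Disagreements:** the top-only and scene-only box positions differed by about 2 mm, within the stated calibration. No check failed.

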